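# Load the tall pump cartridge onto the tilted run-in stand

### The job

Take the tall pump cartridge out of the rack and put it, shaft first, on the tilted run-in stand: feel for the angle at which its flatted shaft drops into the slotted drive hub, then push it fully home so that its flange sits flat on the stand's face, and let go. Leave the two short cartridges standing in the rack, and do not knock over or shove the jar or the screwdriver.

Things in the scene. Friction and masses are not known exactly. Their poses are not given: they have to be found in the camera images.
- cartridge: The tall pump cartridge, 0.11 to 0.22 kg: bare aluminium flange 52 mm across, 6 mm thick; above it a white round pot 40 mm across up to 66 mm (grip it there), a black cap 33 mm across up to 88 mm, brass tabs to 94 mm. Origin: centre of the flange's underside; z along the axis to the cap. It starts upright in one of the rack's three places, flange on the rack's top, turned at any angle.
- shaft_tip (a point): End of the tall cartridge's steel shaft, on its axis, 22 mm below the flange's underside. The shaft is round, 16 mm in diameter, with two parallel flats 9 mm apart along its whole length; x (of this point and the cartridge) runs along the flats' faces, in line with the two brass tabs on the cap.
- short_a: A short pump cartridge, like the tall one but only 50 mm from flange underside to cap top (tabs to 56 mm). Same origin and axes. Stays in the rack.
- short_b: Another short pump cartridge, the same as short_a. Stays in the rack.
- rack: Grey plastic rack, fixed, 90 mm (x) by 280 mm (y) by 34 mm high, with three square shaft holes of 20 mm at y = -90, 0 and +90 mm. Origin: centre of its underside.
- jar: A closed jar, 56 mm in diameter and 70 mm high, standing on the bench. Origin: centre of its underside.
- screwdriver: A screwdriver about 200 mm long lying on the bench. Origin at its middle.
- seat (a point): Point on the fixed run-in stand: centre of the 38 mm round bore in its flat 110 by 110 mm aluminium face, level with the face, 100 mm above the bench. z points out of the face along the bore's axis, 30 degrees from vertical, leaning to the robot's side; y is level. Pushed home, the flange lies flat on the face, the shaft reaches 10 mm beyond the hub, and it stays by itself.
- hub_mouth (a point): Fixed point on the bore's axis 2 mm below the face, axes as seat: where the top of the brass drive hub rests. The hub is 10 mm thick with a slot right through, 18.4 by 11.4 mm, which takes the flatted shaft within about 10 degrees, either way round. Its angle about the axis is any from run to run and NOT reported: look or feel for it. Friction of 0.15 N m holds it against turning.
- stand: The fixed stand, steel base 150 by 130 mm, origin at bench level 100 mm under the seat point. Its hub gives along the bore on a spring: 2.8 N to start, 8.4 N at the stop 8 mm down, and springs back. A wrongly turned shaft touches it with the flange 20 mm above the face and stops at 12 mm; turned right, the hub springs up round the shaft, the push fades and the flange can go home.

How it is judged:
By the outcome, as a careful person would: the job done as asked, in the order asked, and still so for the second after the job is handed in, with the robot touching nothing.
It also fails if it takes over 54 s, if anything falls off the work surface, if the arm or the gripper's body presses on something with over 40 N, if the wrist force passes 120 N, or if a joint passes its speed limit or range.

### The arm

A 6-joint arm with a two-finger parallel gripper is mounted at the origin on the work surface. World frame = base frame: x ahead of the robot, y to its left, z up, the work surface at z = 0. Lengths are in m, angles in rad, forces in N, time in s.
With the tool pointing down it reaches from about 0.325 to 0.775 m from the base axis. Payload 5.5 kg.
Tool frame: the origin (TCP) lies at the very end of the fingers, on their centre line; the grasp point (between the pads) lies 19 mm behind it; z points along the fingers, y is the line along which they close (so a half turn about z gives the same grasp; the last joint's range is limited). The gripper opens to 85 mm and grips with 20 to 120 N. Pads are 22 mm wide; open, the fingers measure 114 mm over their backs; the gripper's body (76 mm by 85 mm) begins 54 mm behind the grasp point. The pads swing forward as they close: fully open they stand 13 mm farther back than shut.
Start: joints at [-1.276, 0.091, 1.231, -0, 1.82, -0.057], TCP at [0.207, -0.563, 0.231] pointing down, gripper open.
Joint ranges: [-2.87, 2.87], [-0.86, 2.18], [0.17, 2.46], [-1.51, 4.65], [0.06, 2.69], [-2.65, 2.65]. Speed limits (rad/s): [2.57, 2.57, 3.01, 3.14, 3.14, 3.14].

### API

Orientations are given as a unit quaternion [w, x, y, z].
In Python, from rig import robot, vision gives the robot as it stands.
- The arm moves only by the shell command python3 -m crank 'ROWS' [OPENING] [FORCE]. ROWS is JSON, a list of rows, each a list of 2 entries, a list of its own where there are three numbers: the shift along the tool's x, y, z scaled (see below), then the turn, a rotation vector about the tool's x, y, z scaled (see below). A call has 1 to 12 rows; each row is the pose to reach, as a shift and turn from the pose commanded when the call began, along the tool's axes at that moment; what a row does not reach only later rows make up. The controller multiplies each number of a shift by 0.5 m and each number of a turn by 90 degrees. A row lasts 1/12 s, in which the tool goes at most 41.7 mm and 7.16 degrees, less where a joint would pass 70% of its speed; a pose out of reach is approached as far as the arm can. A call with a number of a shift or a turn outside -1 to 1 is refused whole. A call with a gripper value outside its range is refused whole. OPENING is the closure, from -1 (fully open) to 1 (shut), so that 0 is half open, set as the call begins (- or left out, the last holds). The fingers move at their own pace and stop on an object; FORCE is the grip in N (left out, the last holds). Time passes only in rows, so rows that repeat a pose let the fingers close. It gives the time, the measured TCP pose, the force, the opening and the grip force at its end, in the units of the state.
- robot.get_state(): the state, without advancing time (a new reading comes with each control period).
- vision.read_camera(name): name is "scene" or "top"; returns a dict with "img" (400x640x3 uint8, red, green, blue), "depth" (400x640 float32, m along the optical axis (not along the pixel's ray), 0 where there is no reading), "mtx" (3x3 intrinsics, pixels), "eye" and "orientation" of the camera in the world. Camera axes: x right, y down, z forward; pixel columns grow to the right and rows downward; lengths in m; the calibration is good to about 2 mm. A picture is of the moment at which its call begins.
- robot.sign_off(): hands the job in; it is judged then, once.
The state is a dict: "time": time; "joint_positions": joint angles; "joint_vel": joint speeds; "joint_torque": joint torques, N m; "ee_pos": TCP position; "ee_rot": TCP orientation; "contact_force": force on the tool from outside, world axes, zero at the start; "torque": the same for the moment, N m; "grip_width": finger opening in m; "gripper_force": force on a finger pad.
Only numpy, scipy, OpenCV 4.12 (cv2) and the standard library are available. Lean on these libraries where they do the work, as an engineer would, in place of code of your own. Each camera call takes 0.05 s, during which the arm holds its last target. There are 200 camera calls.

## Working session

There is one attempt and no reset: what is moved stays moved. The work goes in short steps, Python scripts to look and compute and a shell command to move; the robot and the scene stay as the last step left them, time stands still between calls to the robot, and variables do not carry over. Pictures are saved under pics/ and viewed, at most 10 in all, crops included, and the job is handed in when it is done.

```bash
mkdir -p pics; ls; python3 - <<'E'
from rig import robot, vision
import cv2,numpy as np
s=robot.get_state(); print({k:np.round(v,3).tolist() for k,v in s.items()})
for n in("scene","top"):
    c=vision.read_camera(n); np.savez(f"pics/{n}0.npz",**c)
    cv2.imwrite(f"pics/{n}0.png",c["img"][:,:,::-1]); print(n,c["eye"],c["orientation"],c["mtx"].tolist())
E
```

```text
pics
{'time': 0.0, 'joint_positions': [-1.276, 0.092, 1.232, 0.0, 1.82, -0.057], 'joint_vel': [-0.001, 0.001, 0.0, -0.001, 0.001, 0.0], 'joint_torque': [-0.001, -45.872, -41.803, -0.0, 0.011, -0.0], 'ee_pos': [0.207, -0.563, 0.23], 'ee_rot': [-0.001, 0.985, 0.175, -0.0], 'contact_force': [0.316, -0.878, 0.606], 'torque': [-0.044, 0.074, 0.022], 'gripper_force': 0.0, 'grip_width': 0.085}
scene [ 0.86744019 -0.50861245  0.83126338] [-0.29539123  0.92614449  0.22118177 -0.07796807] [[508.16797237673296, 0.0, 315.40865307347906], [0.0, 508.16797237673296, 196.68602240443855], [0.0, 0.0, 1.0]]
top [ 0.40983093 -0.01648866  1.01923792] [ 0.0582396  -0.70195703  0.70524367 -0.08059682] [[445.47392845472206, 0.0, 324.66600991934985], [0.0, 445.47392845472206, 198.31427305213023], [0.0, 0.0, 1.0]]
```

View pics/scene0.png

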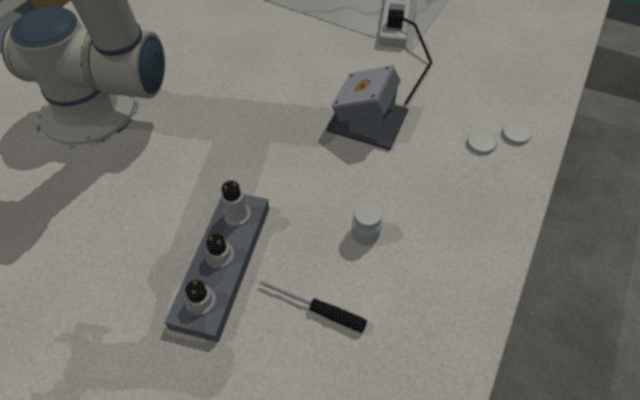

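View pics/top0.png

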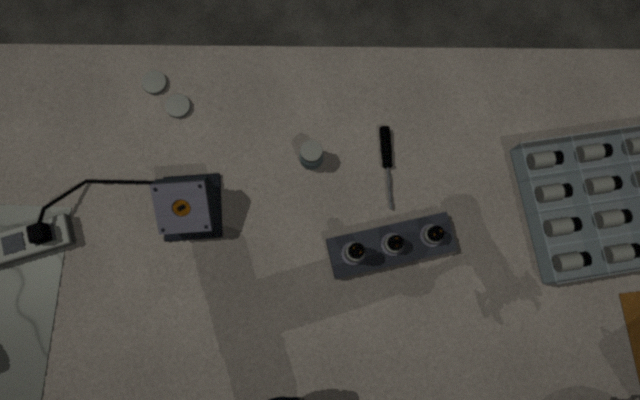

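The scene view shows the tall cartridge at (235,200) and the stand face at (367,86). In the top view these are at (355,250) and (180,207). The jar is at (311,152) and the screwdriver at (388,165), both in the top view. Next I'll look at close crops.

```bash
cat > h.py <<'E'
import numpy as np,cv2
from scipy.spatial.transform import Rotation as Ro
def R(q): return Ro.from_quat([q[1],q[2],q[3],q[0]])
def ray(c,u,v):
    d=np.linalg.inv(c["mtx"])@[u,v,1.]; return np.array(c["eye"]),R(c["orientation"]).apply(d)
def onplane(c,u,v,p,n):
    e,d=ray(c,u,v); return e+d*np.dot(p-e,n)/np.dot(d,n)
def tri(c1,uv1,c2,uv2):
    e,d=ray(c1,*uv1); f,g=ray(c2,*uv2)
    s=np.linalg.lstsq(np.c_[d,-g],f-e,rcond=None)[0]; a,b=e+d*s[0],f+g*s[1]
    return (a+b)/2,np.linalg.norm(a-b)
def px(c,P):
    q=c["mtx"]@R(c["orientation"]).inv().apply(np.array(P)-c["eye"]); return q[:2]/q[2]
def crop(c,u,v,r,k): 
    return cv2.resize(c["img"][v-r:v+r,u-r:u+r,::-1],None,fx=k,fy=k,interpolation=cv2.INTER_CUBIC)
E
python3 - <<'E'
from h import *
T=dict(np.load("pics/top0.npz"));S=dict(np.load("pics/scene0.npz"))
L=[crop(S,367,88,35,5.5),crop(T,182,207,35,5.5)];M=[crop(S,233,200,28,6.875),crop(T,355,250,28,6.875)]
cv2.imwrite("pics/crop1.png",np.clip(np.vstack([np.hstack(L),np.hstack(M)])[:, :]*1.0*1.6,0,255).astype(np.uint8)[:,:].copy()) if 0 else cv2.imwrite("pics/crop1.png",cv2.resize(np.clip(1.6*np.vstack([np.hstack(L),np.hstack(M)]),0,255).astype(np.uint8),(600,600)))
# masks
for n,c in(("S",S),("T",T)):
    h=cv2.cvtColor(c["img"],cv2.COLOR_RGB2HSV)
    m=cv2.inRange(h,(8,110,70),(30,255,255))
    k,l,st,ce=cv2.connectedComponentsWithStats(m)
    print(n,[(st[i].tolist(),ce[i].round(1).tolist()) for i in range(1,k) if st[i][4]>3 and st[i][4]<600])
# face plane from depth top
c=T; pts=[]
for v in range(188,232):
    for u in range(160,202):
        if 15<np.hypot(u-181,v-208)<21 and c["depth"][v,u]>0:
            e,d=ray(c,u,v); pts.append(e+d*c["depth"][v,u])
pts=np.array(pts); p0=np.median(pts,0); n=np.linalg.svd(pts-p0)[2][2]; n*=np.sign(n[2])
print("face",p0,n,np.std((pts-p0)@n))
E
```

```text
S [([47, 0, 5, 3, 7], [49.1, 0.9]), ([355, 81, 14, 10, 77], [361.8, 85.4]), ([210, 237, 2, 3, 5], [210.4, 237.8]), ([218, 240, 2, 3, 5], [218.6, 241.2]), ([193, 281, 4, 3, 7], [194.4, 282.1]), ([192, 291, 3, 2, 5], [193.2, 291.4])]
T [([173, 200, 17, 16, 131], [181.8, 207.8]), ([620, 292, 20, 32, 489], [630.5, 305.4]), ([631, 333, 2, 3, 4], [631.5, 334.2])]
face [0.57317664 0.25239345 0.10034007] [-0.49679766 -0.03594125  0.86712185] 0.0015562480338997895
```

View pics/crop1.png

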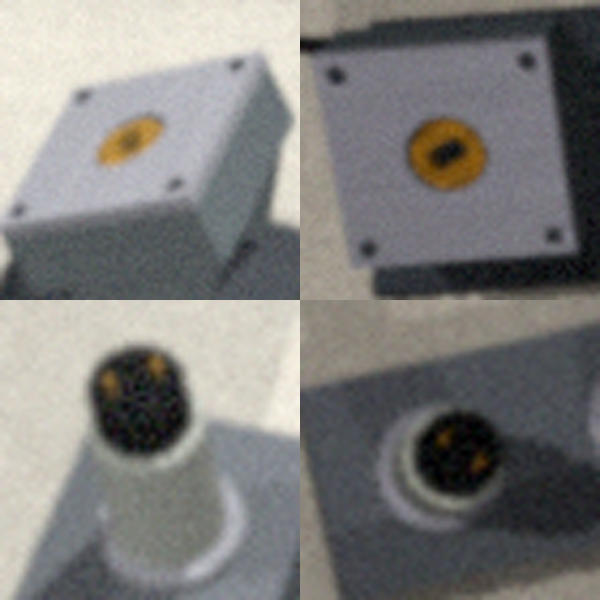

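The crop shows the hub slot in the top view at about (181.4,208), long side up to the right, and four face screws in each view. The tall cap's brass tabs are at about (353.7,248) and (360.6,252) in the top view. In the scene view they are at about (225.5,187) and (234.3,184).

```bash
python3 - <<'E'
from h import *
np.set_printoptions(precision=4,suppress=True)
T=dict(np.load("pics/top0.npz"));S=dict(np.load("pics/scene0.npz"))
k=4.286
t=[(147+(x-300)/k-.4,172+y/k-.4) for x,y in[(337,75),(527,62),(553,235),(369,248)]]  # far+ far- rob- rob+
s=[(332+x/k-.4,53+y/k-.4) for x,y in[(237,65),(176,184),(19,211),(83,97)]]
P=[]
for a,b in zip(t,s):
    p,e=tri(T,a,S,b);P.append(p);print("screw",p,e)
P=np.array(P); c=P.mean(0); n=np.linalg.svd(P-c)[2][2]; n*=np.sign(n[2]); y=(P[0]-P[1]+P[3]-P[2]); y/=np.linalg.norm(y)
print("centre",c,"n",n,np.degrees(np.arccos(n[2])),"y",y,"yaw",np.degrees(np.arctan2(-y[0],y[1])))
hp,e=tri(T,(181.8,207.8),S,(361.8,85.4)); print("hub tri",hp,e)
# model frame: yaw
yaw=np.arctan2(-y[0],y[1]); F=Ro.from_euler("ZY",[yaw,-np.pi/6]).as_matrix(); print("frame z",F[:,2])
for nm,C,(u0,v0) in(("T",T,(182,208)),("S",S,(362,85))):
    h=cv2.cvtColor(C["img"],cv2.COLOR_RGB2HSV)[:,:,2].astype(float)
    q=[];w=[]
    for v in range(v0-6,v0+7):
        for u in range(u0-6,u0+7):
            p=onplane(C,u,v,c-.002*F[:,2],F[:,2])-c; l=F.T@p
            if np.hypot(l[0],l[1])<.0125: q.append(l[:2]);w.append(h[v,u])
    q=np.array(q);w=np.array(w); th=np.percentile(w,85); w=np.clip(th-w,0,None); w[w<.35*w.max()]=0
    m=(q*w[:,None]).sum(0)/w.sum(); cov=((q-m).T*w)@(q-m)/w.sum(); E,V=np.linalg.eigh(cov)
    print(nm,"slot ctr",m,np.sqrt(E),"angle",np.degrees(np.arctan2(V[1,1],V[0,1]))%180)
k=5.357
t=[(327+(x-300)/k-.4,222+(y_-300)/k-.4) for x,y_ in[(443,440),(480,463)]]
s=[(205+x/k-.4,172+(y_-300)/k-.4) for x,y_ in[(110,380),(157,365)]]
for i,j in((0,0),(1,1),(0,1),(1,0)): print("tab",i,j,*tri(T,t[i],S,s[j]))
A=[onplane(T,*q,np.array([0,0,.127]),np.array([0,0,1.])) for q in t]; print("plane T",A,np.degrees(np.arctan2(*(A[1]-A[0])[1::-1])))
A=[onplane(S,*q,np.array([0,0,.127]),np.array([0,0,1.])) for q in s]; print("plane S",A,np.degrees(np.arctan2(*(A[1]-A[0])[1::-1])))
for nm,uv in(("jar",(311,152)),("rackR",(453,250)),("rackL",(335,277)),("drv",(392,208)),("rackTL",(327,238)),("short1",(397,240))): print(nm,onplane(T,*uv,np.array([0,0,.07 if nm=="jar" else .034]),np.array([0,0,1.])))
E
```

```text
screw [0.6093 0.3007 0.1208] 0.0016888323018779997
screw [0.6156 0.2113 0.1205] 0.001647433919261846
screw [0.5381 0.2058 0.0752] 0.001260232727264822
screw [0.5318 0.2951 0.0755] 0.0007879484184064223
centre [0.5737 0.2533 0.098 ] n [-0.502  -0.0385  0.864 ] 30.229275862532923 y [-0.0708  0.9975  0.0033] yaw 4.059041987781032
hub tri [0.5748 0.2518 0.0979] 0.002540820988610675
frame z [-0.4987 -0.0354  0.866 ]
T slot ctr [ 0.0003 -0.0002] [0.0027 0.0048] angle 119.40129312834269
S slot ctr [0.0013 0.0004] [0.0027 0.0051] angle 116.80388040473511
tab 0 0 [ 0.4818 -0.1077  0.1221] 0.014455003156134419
tab 1 1 [ 0.4841 -0.11    0.1286] 0.017008057581918527
tab 0 1 [ 0.4874 -0.102   0.1236] 0.0014027294712029886
tab 1 0 [ 0.4785 -0.1154  0.1263] 0.0012858656369488753
plane T [array([ 0.4866, -0.1021,  0.127 ]), array([ 0.4779, -0.1158,  0.127 ])] -122.27444570333265
plane S [array([ 0.4793, -0.1154,  0.127 ]), array([ 0.4897, -0.1034,  0.127 ])] 49.09358002072141
jar [ 0.7037 -0.0179  0.07  ]
rackR [ 0.4884 -0.3334  0.034 ]
rackL [ 0.4311 -0.0698  0.034 ]
drv [ 0.5836 -0.2005  0.034 ]
rackTL [ 0.5164 -0.0531  0.034 ]
short1 [ 0.5113 -0.2089  0.034 ]
```

```bash
cat >> h.py <<'E'
def rel(pos,Rt,s=None):
    from rig import robot
    s=s or robot.get_state(); R0=R(s["ee_rot"])
    d=R0.inv().apply(np.array(pos)-s["ee_pos"]); r=(R0.inv()*Rt).as_rotvec()
    return "shift",np.round(d/.5,4).tolist(),"turn",np.round(r/(np.pi/2),4).tolist()
def down(h): # tool pointing down, tool y at heading h deg
    return Ro.from_euler("Z",np.radians(h+90))*Ro.from_euler("X",np.pi)
E
python3 - <<'E'
from h import *
T=dict(np.load("pics/top0.npz"));S=dict(np.load("pics/scene0.npz"))
# black cap centroid, both views
o=[]
for C,(u0,v0) in((T,(357,251)),(S,(231,190))):
    v=C["img"].max(2).astype(np.uint8); m=np.zeros_like(v); m[v0-14:v0+15,u0-14:u0+15]=(cv2.GaussianBlur(v,(3,3),0)[v0-14:v0+15,u0-14:u0+15]<55)
    k,l,st,ce=cv2.connectedComponentsWithStats(m); i=1+np.argmax(st[1:,4]); print(st[i],ce[i]); o.append(ce[i])
print("cap",tri(T,o[0],S,o[1]), onplane(T,*o[0],np.array([0,0,.12]),np.array([0,0,1.])))
print(rel([.483,-.109,.165],down(11.5)))
E
```

```text
[343 237  29  29 649] [359.56856703 249.9614792 ]
[222 182  18  19 254] [230.62204724 191.2992126 ]
cap (array([ 0.48486277, -0.11439605,  0.11424121]), np.float64(0.004828012848626048)) [ 0.48262713 -0.1154051   0.12      ]
('shift', [0.8317, -0.6618, 0.1318], 'turn', [-0.0009, -0.0009, -0.9038])
```

```bash
python3 -m crank '[[[0.832,-0.662,0.06],[0,0,-0.904]],[[0.832,-0.662,0.06],[0,0,-0.904]],[[0.832,-0.662,0.06],[0,0,-0.904]],[[0.832,-0.662,0.06],[0,0,-0.904]],[[0.832,-0.662,0.06],[0,0,-0.904]],[[0.832,-0.662,0.06],[0,0,-0.904]],[[0.832,-0.662,0.06],[0,0,-0.904]],[[0.832,-0.662,0.06],[0,0,-0.904]],[[0.832,-0.662,0.06],[0,0,-0.904]],[[0.832,-0.662,0.06],[0,0,-0.904]],[[0.832,-0.662,0.06],[0,0,-0.904]],[[0.832,-0.662,0.06],[0,0,-0.904]]]' -1 40
python3 - <<'E'
from h import *
print(rel([.483,-.109,.165],down(11.5)))
E
```

```text
time: 1.1
ee_pos: [0.4668, -0.1348, 0.2027]
ee_rot: [-0.0, 0.63, 0.777, -0.0]
contact_force: [0.6, -0.7, 0.3]
grip_width: 0.085
gripper_force: 0.0
('shift', [0.0439, 0.0423, 0.0755], 'turn', [-0.0001, -0.0, 0.0043])
```

```bash
python3 -m crank '[[[0,0,0],[0,0,0]],[[0,0,0],[0,0,0]],[[0,0,0],[0,0,0]]]'
python3 - <<'E'
from h import *
print(rel([.483,-.109,.165],down(11.5)))
E
```

```text
time: 1.35
ee_pos: [0.4661, -0.137, 0.2027]
ee_rot: [-0.0, 0.633, 0.775, -0.0]
contact_force: [-0.3, 0.6, 0.1]
grip_width: 0.0853
gripper_force: 0.0
('shift', [0.0482, 0.0444, 0.0754], 'turn', [-0.0007, 0.0001, 0.0002])
```

```bash
python3 -m crank '[[[0.048,0.044,0],[0,0,0]],[[0.048,0.044,0.04],[0,0,0]],[[0.048,0.044,0.08],[0,0,0]],[[0.048,0.044,0.08],[0,0,0]],[[0.048,0.044,0.08],[0,0,0]]]'
python3 - <<'E'
from h import *
from rig import vision
print(rel([.483,-.109,.064],down(11.5)))
C=[vision.read_camera(n) for n in("scene","top")]
I=[]
for c in C:
    u,v=np.round(px(c,[.483,-.109,.10])).astype(int); I.append(crop(c,u,v,40,7))
cv2.imwrite("pics/crop2.png",cv2.resize(np.clip(1.6*np.hstack(I),0,255).astype(np.uint8),(800,400)))
E
```

```text
time: 1.77
ee_pos: [0.482, -0.1103, 0.1622]
ee_rot: [-0.001, 0.634, 0.774, -0.001]
contact_force: [-0.8, -0.4, 0.0]
grip_width: 0.0856
gripper_force: 0.0
('shift', [0.0019, 0.003, 0.1964], 'turn', [-0.0016, -0.0006, -0.0016])
```

View pics/crop2.png

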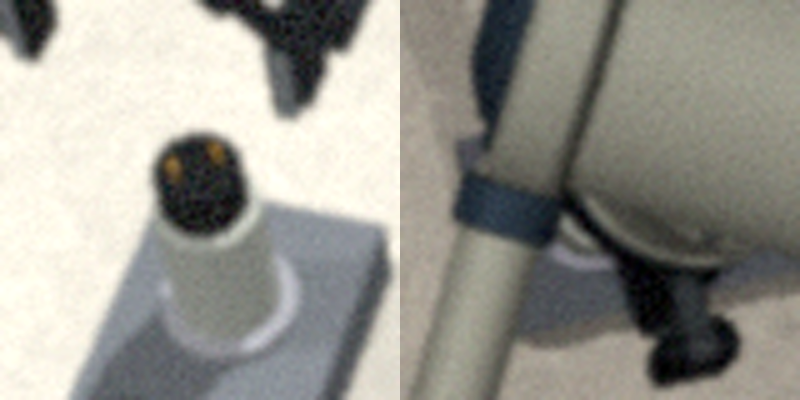

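The scene crop shows the cartridge standing between the open fingers, below and midway between the tips. In the top view the arm hides it. Descending.

```bash
python3 -m crank '[[[0.002,0.003,0.05],[0,0,0]],[[0.002,0.003,0.1],[0,0,0]],[[0.002,0.003,0.15],[0,0,0]],[[0.002,0.003,0.196],[0,0,0]],[[0.002,0.003,0.196],[0,0,0]],[[0.002,0.003,0.196],[0,0,0]]]' && python3 -m crank '[[[0,0,0],[0,0,0]],[[0,0,0],[0,0,0]],[[0,0,0],[0,0,0]],[[0,0,0],[0,0,0]],[[0,0,0],[0,0,0]],[[0,0,0],[0,0,0]],[[0,0,0],[0,0,0]],[[0,0,0],[0,0,0]]]' 1 60
```

```text
time: 2.37
ee_pos: [0.4841, -0.1081, 0.0656]
ee_rot: [-0.0, 0.633, 0.774, -0.0]
contact_force: [0.4, -0.7, 0.2]
grip_width: 0.0854
gripper_force: 0.0
time: 3.03
ee_pos: [0.4853, -0.108, 0.0671]
ee_rot: [0.001, 0.633, 0.775, 0.0]
contact_force: [-1.3, 0.7, 6.2]
grip_width: 0.0385
gripper_force: 60.7
```

```bash
python3 -m crank '[[[0,0,-0.06],[0,0,0]],[[0,0,-0.12],[0,0,0]],[[0,0,-0.18],[0,0,0]],[[0,0,-0.24],[0,0,0]],[[0,0,-0.3],[0,0,0]],[[0,0,-0.3],[0,0,0]],[[0,0,-0.3],[0,0,0]]]'
cat >> h.py <<'E'
SEAT=np.array([.574,.2527,.099]); F=Ro.from_euler("ZY",[np.radians(4.06),-np.pi/6]); HT=.033
def seatpose(h,ang=74.5,dx=0,dy=0): # flange h above face; ang: tool y in seat frame
    return SEAT+F.apply([dx,dy,h+HT]), F*down(ang)
def inseat(s):
    Rt=(F.inv()*R(s["ee_rot"])).as_matrix(); p=F.inv().apply(np.array(s["ee_pos"])-SEAT)
    print("seat-frame mm",np.round(1e3*(p-[0,0,HT]),1),"ang",np.round(np.degrees(np.arctan2(Rt[1,1],Rt[0,1])),1),"tilt",np.round(np.degrees(Rt[:2,2]),2),
     "F",np.round(F.inv().apply(s["contact_force"]),1),"M",np.round(F.inv().apply(s["torque"]),2))
E
python3 - <<'E'
from h import *
print(rel(*seatpose(.06)))
E
```

```text
time: 3.62
ee_pos: [0.4853, -0.1079, 0.2176]
ee_rot: [0.002, 0.633, 0.775, 0.001]
contact_force: [1.0, 0.0, -2.0]
grip_width: 0.0388
gripper_force: 60.6
('shift', [0.6835, 0.2254, 0.0756], 'turn', [-0.2648, -0.2286, -0.727])
```

```bash
python3 -m crank '[[[0.684,0.225,0.0],[-0.265,-0.229,-0.727]],[[0.684,0.225,0.0],[-0.265,-0.229,-0.727]],[[0.684,0.225,0.0],[-0.265,-0.229,-0.727]],[[0.684,0.225,0.0],[-0.265,-0.229,-0.727]],[[0.684,0.225,0.0],[-0.265,-0.229,-0.727]],[[0.684,0.225,0.0],[-0.265,-0.229,-0.727]],[[0.684,0.225,0.0],[-0.265,-0.229,-0.727]],[[0.684,0.225,0.0],[-0.265,-0.229,-0.727]],[[0.684,0.225,0.076],[-0.265,-0.229,-0.727]],[[0.684,0.225,0.076],[-0.265,-0.229,-0.727]],[[0.684,0.225,0.076],[-0.265,-0.229,-0.727]],[[0.684,0.225,0.076],[-0.265,-0.229,-0.727]]]'
python3 -m crank '[[[0,0,0],[0,0,0]],[[0,0,0],[0,0,0]],[[0,0,0],[0,0,0]]]'
python3 - <<'E'
from h import *
from rig import vision,robot
print(rel(*seatpose(.06))); inseat(robot.get_state())
C=[vision.read_camera(n) for n in("scene","top")]
I=[]
for c in C:
    u,v=np.round(px(c,SEAT+F.apply([0,0,.06]))).astype(int); print(u,v);I.append(crop(c,u,v,50,8))
np.savez("pics/s3.npz",**C[0]);np.savez("pics/t3.npz",**C[1])
cv2.imwrite("pics/crop3.png",cv2.resize(np.clip(1.5*np.hstack(I),0,255).astype(np.uint8),(800,400)))
E
```

```text
time: 4.62
ee_pos: [0.525, 0.2493, 0.1744]
ee_rot: [0.251, 0.097, 0.962, 0.043]
contact_force: [0.1, -0.6, -1.7]
grip_width: 0.0389
gripper_force: 60.7
time: 4.87
ee_pos: [0.5274, 0.2493, 0.179]
ee_rot: [0.254, 0.098, 0.961, 0.045]
contact_force: [-0.3, 0.4, -1.4]
grip_width: 0.0387
gripper_force: 60.7
('shift', [-0.0009, 0.0004, -0.0007], 'turn', [0.0003, -0.0013, -0.0026])
seat-frame mm [-0.5 -0.1 59.7] ang 74.3 tilt [-0.11  0.05] F [-0.9  0.4 -1.1] M [ 0.03  0.31 -0.02]
349 62
173 218
```

View pics/crop3.png

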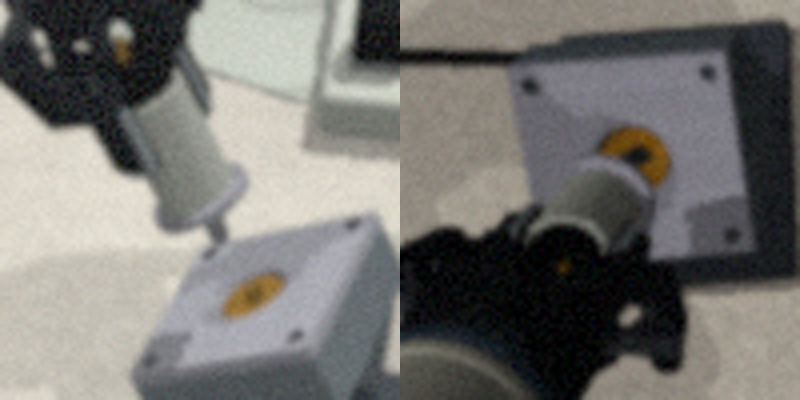

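Scene crop: the shaft tip is at (353.7,71.5) full-frame, pointing straight at the hub at (362.5,85.5), and the grasp is straight. The top crop agrees. Moving along the axis until contact.

```bash
python3 -m crank '[[[-0.001,0,0.025],[0,0,0]],[[-0.001,0,0.05],[0,0,0]],[[-0.001,0,0.075],[0,0,0]],[[-0.001,0,0.075],[0,0,0]],[[-0.001,0,0.075],[0,0,0]]]'
python3 -c "
from h import *; from rig import robot; inseat(robot.get_state())"
python3 -m crank '[[[0,0,0.003],[0,0,0]],[[0,0,0.006],[0,0,0]],[[0,0,0.009],[0,0,0]],[[0,0,0.012],[0,0,0]],[[0,0,0.012],[0,0,0]],[[0,0,0.012],[0,0,0]]]'
python3 -c "
from h import *; from rig import robot; inseat(robot.get_state())"
```

```text
time: 5.38
ee_pos: [0.5461, 0.251, 0.1427]
ee_rot: [0.253, 0.097, 0.962, 0.044]
contact_force: [3.0, 1.4, -1.0]
grip_width: 0.0386
gripper_force: 60.9
seat-frame mm [-2.4  0.3 18.8] ang 74.5 tilt [-0.26  0.04] F [ 2.2  1.2 -2.4] M [ 0.3  -0.13  0.02]
time: 5.88
ee_pos: [0.5483, 0.2512, 0.1392]
ee_rot: [0.253, 0.097, 0.962, 0.044]
contact_force: [1.0, -0.1, -1.6]
grip_width: 0.0389
gripper_force: 61.1
seat-frame mm [-2.2  0.4 14.7] ang 74.5 tilt [-0.24  0.05] F [ 0.1 -0.2 -1.9] M [ 0.03 -0.03 -0.01]
```

No axial push 5 mm past the contact depth, so the shaft is in the slot. I'll continue gently.

```bash
python3 -m crank '[[[0,0,0.003],[0,0,0]],[[0,0,0.006],[0,0,0]],[[0,0,0.009],[0,0,0]],[[0,0,0.012],[0,0,0]],[[0,0,0.012],[0,0,0]],[[0,0,0.012],[0,0,0]]]'
python3 -c "
from h import *; from rig import robot; inseat(robot.get_state())"
python3 -m crank '[[[0,0,0.003],[0,0,0]],[[0,0,0.006],[0,0,0]],[[0,0,0.009],[0,0,0]],[[0,0,0.012],[0,0,0]],[[0,0,0.012],[0,0,0]],[[0,0,0.012],[0,0,0]]]'
python3 -c "
from h import *; from rig import robot; inseat(robot.get_state())"
```

```text
time: 6.38
ee_pos: [0.5513, 0.2515, 0.134]
ee_rot: [0.253, 0.097, 0.962, 0.044]
contact_force: [1.6, -0.8, -0.8]
grip_width: 0.0387
gripper_force: 61.1
seat-frame mm [-2.2  0.4  8.7] ang 74.5 tilt [-0.23  0.05] F [ 0.9 -0.9 -1.4] M [-0.12  0.07 -0.02]
time: 6.88
ee_pos: [0.5543, 0.2517, 0.1289]
ee_rot: [0.253, 0.097, 0.962, 0.044]
contact_force: [1.6, -0.7, -1.1]
grip_width: 0.0388
gripper_force: 61.1
seat-frame mm [-2.2  0.4  2.7] ang 74.5 tilt [-0.23  0.05] F [ 0.8 -0.8 -1.7] M [-0.24  0.12  0.03]
```

```bash
python3 -m crank '[[[0,0,0.003],[0,0,0]],[[0,0,0.005],[0,0,0]],[[0,0,0.007],[0,0,0]],[[0,0,0.007],[0,0,0]],[[0,0,0.007],[0,0,0]]]'
python3 -c "
from h import *; from rig import robot; inseat(robot.get_state())"
```

```text
time: 7.3
ee_pos: [0.5554, 0.2519, 0.1276]
ee_rot: [0.253, 0.097, 0.962, 0.044]
contact_force: [-11.1, -3.8, 8.0]
grip_width: 0.0383
gripper_force: 62.7
seat-frame mm [-1.8  0.5  1.1] ang 74.4 tilt [-0.24  0.06] F [-5.8 -3.  12.6] M [-0.64  1.18  0.03]
```

```bash
python3 -m crank '[[[0,0,0.003],[0,0,0]],[[0,0,0.005],[0,0,0]],[[0,0,0.005],[0,0,0]],[[0,0,0.005],[0,0,0]]]'
python3 - <<'E'
from h import *; from rig import robot,vision; inseat(robot.get_state())
C=[vision.read_camera(n) for n in("scene","top")]
I=[]
for c in C:
    u,v=np.round(px(c,SEAT+F.apply([0,0,.02]))).astype(int);I.append(crop(c,u,v,32,12.5))
cv2.imwrite("pics/crop4.png",cv2.resize(np.clip(1.5*np.hstack(I),0,255).astype(np.uint8),(800,400)))
E
```

```text
time: 7.63
ee_pos: [0.5556, 0.2519, 0.1276]
ee_rot: [0.253, 0.097, 0.962, 0.044]
contact_force: [-30.7, -8.5, 22.0]
grip_width: 0.0386
gripper_force: 65.0
seat-frame mm [-1.6  0.5  1. ] ang 74.4 tilt [-0.29  0.06] F [-16.   -6.3  34.6] M [-1.3   2.83  0.  ]
```

View pics/crop4.png

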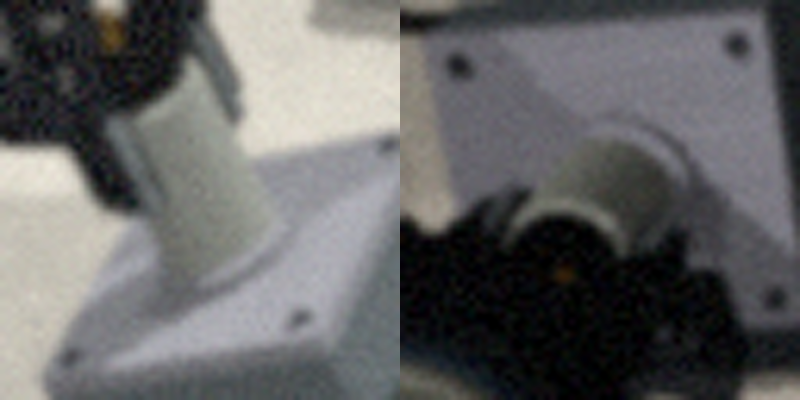

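The crop shows the flange lying on the face all round, centred over the bore. I'll ease the load and open.

```bash
python3 -m crank '[[[0,0,-0.003],[0,0,0]],[[0,0,-0.005],[0,0,0]],[[0,0,-0.005],[0,0,0]],[[0,0,-0.005],[0,0,0]]]'
python3 -c "
from h import *; from rig import robot; inseat(robot.get_state())"
python3 -m crank '[[[0,0,0],[0,0,0]],[[0,0,0],[0,0,0]],[[0,0,0],[0,0,0]],[[0,0,0],[0,0,0]],[[0,0,0],[0,0,0]],[[0,0,0],[0,0,0]],[[0,0,0],[0,0,0]],[[0,0,0],[0,0,0]]]' -1
python3 -c "
from h import *; from rig import robot; inseat(robot.get_state())"
```

```text
time: 8.07
ee_pos: [0.5554, 0.2519, 0.1276]
ee_rot: [0.253, 0.097, 0.962, 0.044]
contact_force: [-11.4, -3.1, 8.3]
grip_width: 0.0387
gripper_force: 62.5
seat-frame mm [-1.8  0.5  1.1] ang 74.4 tilt [-0.23  0.07] F [-5.9 -2.3 13. ] M [-0.59  1.14  0.07]
time: 8.73
ee_pos: [0.556, 0.2519, 0.1261]
ee_rot: [0.253, 0.097, 0.962, 0.044]
contact_force: [0.6, -1.1, 0.1]
grip_width: 0.0852
gripper_force: 0.0
seat-frame mm [-2.1  0.5 -0.6] ang 74.5 tilt [-0.22  0.07] F [ 0.5 -1.2 -0.2] M [ 0.04  0.25 -0.04]
```

Open and free of contact. Retreating 130 mm along the axis, then clear to the side, and checking.

```bash
python3 -m crank '[[[0,0,-0.03],[0,0,0]],[[0,0,-0.08],[0,0,0]],[[0,0,-0.14],[0,0,0]],[[0,0,-0.2],[0,0,0]],[[0,0,-0.26],[0,0,0]],[[0,0,-0.3],[0,0,0]],[[0,0,-0.3],[0,0,0]],[[0,0,-0.3],[0,0,0]]]'
python3 - <<'E'
from h import *; from rig import robot
s=robot.get_state(); print(rel([.33,.02,.32],R(s["ee_rot"]),s))
E
```

```text
time: 9.4
ee_pos: [0.4819, 0.2469, 0.2579]
ee_rot: [0.254, 0.096, 0.961, 0.045]
contact_force: [0.1, -0.4, -1.0]
grip_width: 0.0852
gripper_force: 0.0
('shift', [0.1046, -0.4758, -0.2761], 'turn', [0.0, 0.0, 0.0])
```

```bash
python3 -m crank '[[[0.1,-0.48,-0.28],[0,0,0]],[[0.1,-0.48,-0.28],[0,0,0]],[[0.1,-0.48,-0.28],[0,0,0]],[[0.1,-0.48,-0.28],[0,0,0]],[[0.1,-0.48,-0.28],[0,0,0]],[[0.1,-0.48,-0.28],[0,0,0]],[[0.1,-0.48,-0.28],[0,0,0]],[[0.1,-0.48,-0.28],[0,0,0]],[[0.1,-0.48,-0.28],[0,0,0]],[[0.1,-0.48,-0.28],[0,0,0]]]'
python3 - <<'E'
from h import *; from rig import robot,vision
C=[vision.read_camera(n) for n in("scene","top")]
I=[]
for c in C:
    u,v=np.round(px(c,SEAT+F.apply([0,0,.03]))).astype(int);I.append(crop(c,u,v,42,9.5))
I=[cv2.resize(i,(400,400)) for i in I]
I2=cv2.resize(C[0]["img"][140:360,150:400,::-1],(400,200)),cv2.resize(C[1]["img"][100:300,270:520,::-1],(400,200))
cv2.imwrite("pics/crop5.png",np.clip(1.5*np.vstack([np.hstack(I),np.hstack(I2)]),0,255).astype(np.uint8))
from rig import vision
c=C[1]
# axis of the placed cartridge: brass tabs in both views
for c in C:
    h=cv2.cvtColor(c["img"],cv2.COLOR_RGB2HSV); m=cv2.inRange(h,(8,110,60),(30,255,255)); u,v=px(c,SEAT+F.apply([0,0,.094])); u,v=int(u),int(v)
    mm=np.zeros_like(m); mm[v-12:v+13,u-12:u+13]=m[v-12:v+13,u-12:u+13]; y,x=np.nonzero(mm); print("pred",px(c,SEAT+F.apply([0,0,.092])),"tabs",list(zip(x,y))[:20])
E
```

```text
time: 10.23
ee_pos: [0.3884, 0.0194, 0.3473]
ee_rot: [0.234, 0.099, 0.966, 0.041]
contact_force: [-0.5, 0.1, 0.4]
grip_width: 0.0855
gripper_force: 0.0
pred [341.73238482  48.45530287] tabs [(np.int64(342), np.int64(48)), (np.int64(341), np.int64(49)), (np.int64(342), np.int64(49)), (np.int64(341), np.int64(50)), (np.int64(342), np.int64(50)), (np.int64(342), np.int64(51)), (np.int64(342), np.int64(52))]
pred [169.13376591 224.17746564] tabs []
```

View pics/crop5.png

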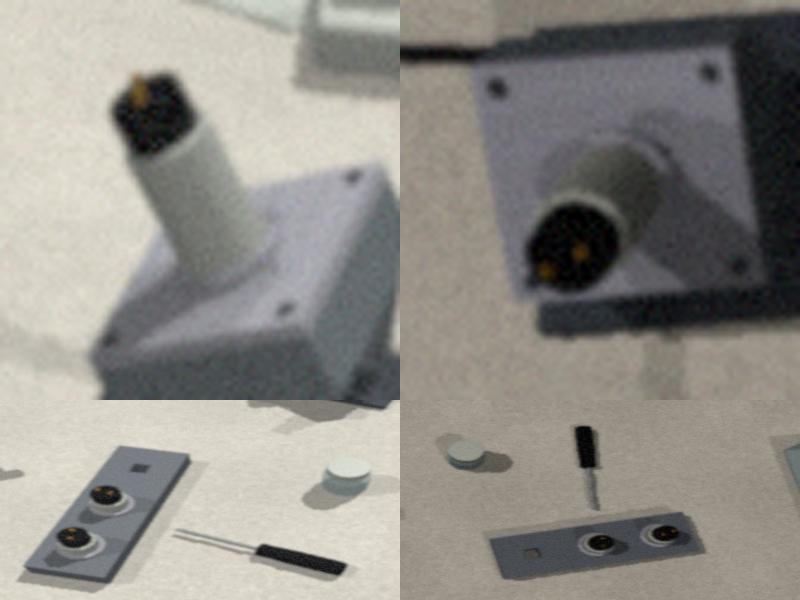

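The cartridge stands on the stand's axis with its flange flush. Its tabs are at about (342,50) in the scene view, against (341.7,48.5) predicted. Both short cartridges, the jar and the screwdriver are where they were.

```bash
python3 -c "
from rig import robot; print(robot.sign_off())"
```

```text
the job is handed in; nothing more can be done
None
```

The tall cartridge is on the run-in stand with its shaft through the hub slot and its flange flat on the face, the gripper is clear of everything, and I handed the job in at about 10 s; no verdict came back.

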